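Tip an open cuvette-box cover, catch it on the fingers and lower it shut

ROBOT

A 6-joint arm with a two-finger parallel gripper is mounted at the origin on the work surface; the furniture and walls round the work are solid. World frame = base frame: x ahead of the robot, y to its left, z up, the work surface at z = 0. Lengths are in m, angles in rad, forces in N, time in s.
With the tool pointing down it reaches from about 0.35 to 0.85 m from the base axis. Payload 8.1 kg.
Tool frame: the origin (TCP) lies where the fingers leave the gripper's body, on its centre line; the fingertips stand 84 mm ahead of it and the grasp point (between the pads) lies 65 mm ahead of it; z points along the fingers, y is the line along which they close (so a half turn about z gives the same grasp; the last joint's range is limited). The gripper opens to 93 mm and grips with 3 to 60 N. Pads are 15 mm wide; open, the fingers measure 128 mm over their backs; the gripper's body (75 mm by 188 mm) begins 65 mm behind the grasp point.
Start: joints at [-1.403, 0.13, 1.488, -0, 1.523, -0.085], TCP at [0.15, -0.581, 0.303] pointing down, gripper open.
Joint ranges: [-2.96, 2.96], [-0.89, 2.26], [0.02, 2.5], [-1.34, 4.48], [0, 2.73], [-2.66, 2.66]. Speed limits (rad/s): [2.39, 2.39, 2.79, 3.14, 3.14, 3.14].

INTERFACE

Orientations are given as a rotation vector (axis times angle).
In Python, from plant import robot gives the robot as it stands.
- The arm moves only by the shell command python3 -m jog 'ROWS' [FORCE]. ROWS is text: rows parted by semicolons, each of 5 numbers parted by spaces: the opening, from 0 (shut) to 1 (fully open), then the shift along the tool's x, y, z in m, then the turn about the tool's z in degrees. A call has 1 to 10 rows; each row shifts and turns the commanded pose from where the row before left it, along the tool's axes as they then stand; what a row does not reach is not made up. A row lasts 1/12 s, in which the tool goes at most 41.7 mm and 7.16 degrees, less where a joint would pass 70% of its speed; a pose out of reach is approached as far as the arm can. A call with a gripper value outside its range is refused whole. The fingers move at their own pace and stop on an object; FORCE is the grip in N (left out, the last holds). Time passes only in rows, so rows that do not move let the fingers close. It gives the time, the measured TCP pose, the force, the opening and the grip force at its end, in the units of the state.
- robot.read_state(): the state, without advancing time (a new reading comes with each control period).
- robot.read_camera(name): name is "side" or "top"; returns a dict with "color" (420x560x3 uint8, red, green, blue), "intrinsics" (3x3 intrinsics, pixels), "pose" (4x4, takes a point from camera to world coordinates). Camera axes: x right, y down, z forward; pixel columns grow to the right and rows downward; lengths in m; the calibration is good to about 2 mm. A picture is of the moment at which its call begins. There is no depth.
- robot.close_job(): hands the job in; it is judged then, once.
The state is a dict: "t": time; "q": joint angles; "dq": joint speeds; "joint_torque": joint torques, N m; "tool_pos": TCP position; "orientation": TCP orientation; "force": force on the tool from outside, world axes, zero at the start; "wrist_torque": the same for the moment, N m; "opening": finger opening in m; "gripper_force": force on a finger pad.
Only numpy, scipy, OpenCV 4.12 (cv2) and the standard library are available. Lean on these libraries where they do the work, as an engineer would, in place of code of your own. Each camera call takes 0.05 s, during which the arm holds its last target. There are 200 camera calls.

TASK

The blue cover of the grey cuvette box stands open, leaning back. Tip it forward past upright with a fingertip, catch it on the backs of the fingers as it falls, while it is still well open, and lower it fully shut on them without letting it drop over the last couple of centimetres, then draw clear. Do not pinch or force the cover, do not lift or shove the box, and leave the beaker, the dropper bottle and the timer where they stand.

Things in the scene. Friction and masses are not known exactly. Their poses are not given: they have to be found in the camera images.
- case: Grey light-tight cuvette box, 130 mm deep (its x) x 170 mm wide (its y) x 70 mm high, about 2 kg, standing loose on rubber feet, with three cuvettes in its foam. Origin at the centre of its underside; its +x points from the front to the hinge side at the back, +y along the hinge, z up. The front faces roughly to the robot's right (world -y), within about 20 degrees.
- cover (a joint): Hinge angle of the blue cover, rad: 0 shut and level, 1.57 upright, 1.85 leaning back on its stop (start: 1.76 to 1.85). Weight about 0.3 kg. Below about 1.5 it falls forward by itself, slowed by a damper: slow at first, 2.5 to 4 s from 1.4 to 0.5 rad, and it would bang shut at about 0.6 rad/s. Under 2 N at the tab edge tips or holds it.
- cover_edge (a point): Middle of the free edge of the pale aluminium tab (100 mm wide, 6 mm thick) at the front of the cover, on its underside. It swings on a circle of 164 mm radius about the hinge: 71 mm above the worktop when shut, about 235 mm when upright; shut, the tab overhangs the box front by 30 mm. The blue cover plate is 172 mm wide, 8 mm thick, and reaches 136 mm from the hinge.
- case_hinge (a point): Middle of the hinge axis: 69 mm along the box's +x from its centre, 73 mm above the worktop.
- beaker: Small clear glass beaker, 53 mm across, 70 mm high, loose, left of the box (world +y); origin under its centre. To be left alone.
- dropper: White dropper bottle with a green cap, 29 mm across, 78 mm high, loose, left of the box; origin under its centre. To be left alone.
- timer_1: Flat white countdown timer, 62 mm square, 19 mm high, loose, lying to the right of the box (world -y); origin under its centre. To be left alone.

How it is judged:
On the way, in this order (a step that is already met when the one before it is completed fails the run):
1. the cover has been tipped forward past upright (value of joint cover below 1.45 rad), for 0.05 s.
2. the cover rests on the fingers, still open, sinking slowly if at all (value of joint cover between 0.2 and 1.2 rad and velocity of joint cover above -0.3 rad/s and contact force between the fingers and cover above 0.2 N), for 0.25 s.
At the end, for the whole second after the job is handed in: the cover is shut (within 0.03 rad), the box stands level within 20 mm of its starting place, and the beaker, the dropper bottle and the timer are within 15 mm of theirs (value of joint cover below 0.03 rad and angle between case's own z axis and vertical below 0.03 rad and distance of case from where it was at the start of the episode below 0.02 m and distance of each of beaker, dropper, timer_1 from where it was at the start of the episode below 0.015 m); the robot touches nothing.
It fails at once if the cover drops over the last centimetres: faster than 0.35 rad/s at 25 to 8 mm from shut (value of joint cover between 0.05 and 0.15 rad and velocity of joint cover below -0.35 rad/s).
It fails at once if the cover is pinched or forced (over 20 N) (contact force between the fingers and cover above 20 N).
It fails at once if the box is lifted or tipped (height (world z) of case above 0.01 m or angle between case's own z axis and vertical above 0.06 rad).
It fails at once if the box is shoved more than 20 mm (distance of case from where it was at the start of the episode above 0.02 m).
It fails at once if the beaker, the dropper bottle or the timer is moved over 15 mm (distance of any of beaker, dropper, timer_1 from where it was at the start of the episode above 0.015 m).
It also fails if it takes over 59 s, if anything falls off the work surface, if the arm or the gripper's body presses on something with over 40 N, if the wrist force passes 120 N, or if a joint passes its speed limit or range.

## Working session

There is one attempt and no reset: what is moved stays moved. The work goes in short steps, Python scripts to look and compute and a shell command to move; the robot and the scene stay as the last step left them, time stands still between calls to the robot, and variables do not carry over. Pictures are saved under pics/ and viewed, at most 10 in all, crops included, and the job is handed in when it is done.

```bash
mkdir -p pics; ls; python3 - <<'E'
from plant import robot
import cv2,numpy as np
for n in("side","top"):
    c=robot.read_camera(n); cv2.imwrite(f"pics/{n}0.png",c["color"][...,::-1]); np.set_printoptions(precision=4,suppress=True); print(n,c["intrinsics"].tolist(),c["pose"])
s=robot.read_state(); print(s)
E
```

```text
pics
side [[417.6911777869459, 0.0, 280.1920135022573], [0.0, 417.6911777869459, 206.72492081297491], [0.0, 0.0, 1.0]] [[ 0.2877  0.5379 -0.7924  1.3592]
 [ 0.9574 -0.1822  0.224  -0.1553]
 [-0.0239 -0.8231 -0.5674  0.6748]
 [ 0.      0.      0.      1.    ]]
top [[422.4642532082766, 0.0, 279.205754357215], [0.0, 422.4642532082766, 213.88729636743727], [0.0, 0.0, 1.0]] [[ 0.0134 -0.9945  0.1038  0.4315]
 [-0.9999 -0.0134  0.0008  0.08  ]
 [ 0.0006 -0.1038 -0.9946  1.1719]
 [ 0.      0.      0.      1.    ]]
{'t': 0.1, 'q': array([-1.4034,  0.1311,  1.4892, -0.    ,  1.523 , -0.0854]), 'dq': array([-0.001 , -0.0016, -0.0033,  0.0001,  0.001 ,  0.0008]), 'joint_torque': array([  0.0015, -56.1339, -49.3096,   0.0772,   0.0291,  -0.0001]), 'tool_pos': array([ 0.15  , -0.5805,  0.3018]), 'orientation': array([-3.1148, -0.3959,  0.0001]), 'force': array([-0.6179,  0.6872, -1.2418]), 'wrist_torque': array([ 0.0488, -0.0109, -0.0079]), 'gripper_force': 0.0, 'opening': 0.09323759486126741}
```

View pics/side0.png

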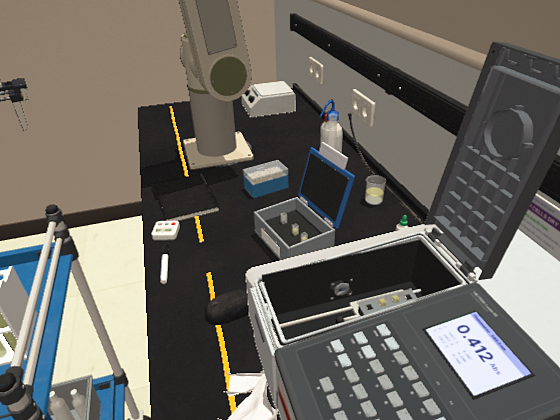

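View pics/top0.png

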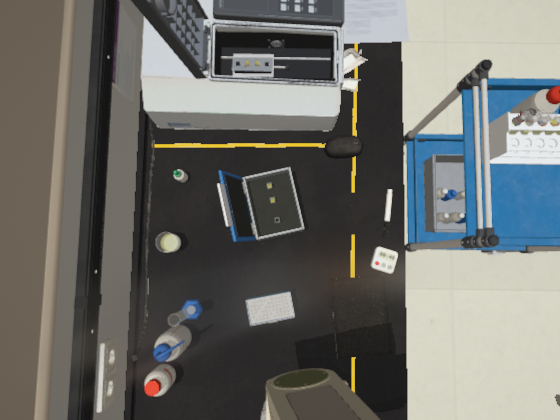

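The top view shows the box around (273,203) with its front to the right and the cover hinged on the left at about x 230-250. The beaker is at (168,242), the dropper at (180,176) and the timer at (384,260). I'll zoom in for the corners.

```bash
python3 - <<'E'
import cv2,numpy as np
a=cv2.imread("pics/top0.png")[155:255,205:315]; b=cv2.imread("pics/side0.png")[135:265,240:365]
a=cv2.resize(a,None,fx=3.6,fy=3.6,interpolation=cv2.INTER_CUBIC); b=cv2.resize(b,None,fx=3.2,fy=3.2,interpolation=cv2.INTER_CUBIC)
o=np.zeros((420,800,3),np.uint8); o[:a.shape[0],:a.shape[1]]=a; o[:b.shape[0],400:400+b.shape[1]]=b[:420]
cv2.imwrite("pics/crop0.png",o)
E
```

```text
(no output)
```

View pics/crop0.png

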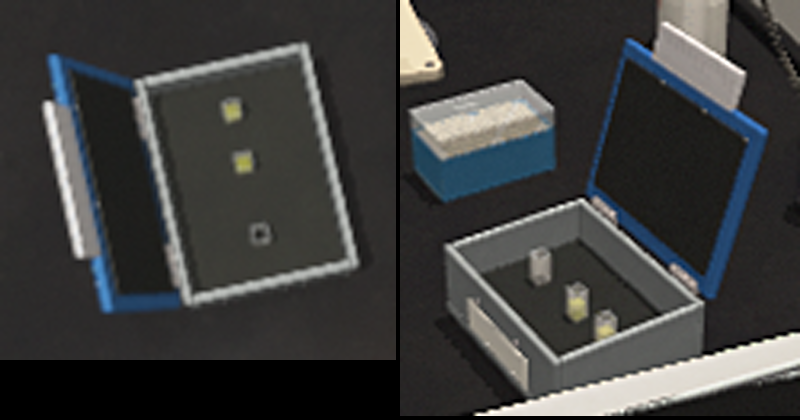

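The crop shows the four rim corners in both views, and the pale tab's free edge. I'll fit the pose now.

```bash
cat >h.py <<'E'
import numpy as np
from scipy.optimize import least_squares
K={'side':np.array([[417.691,0,280.192],[0,417.691,206.725],[0,0,1]]),'top':np.array([[422.464,0,279.206],[0,422.464,213.887],[0,0,1]])}
from plant import robot
P={}
P['side']=np.array([[0.2877,0.5379,-0.7924,1.3592],[0.9574,-0.1822,0.224,-0.1553],[-0.0239,-0.8231,-0.5674,0.6748],[0,0,0,1]])
P['top']=np.array([[0.0134,-0.9945,0.1038,0.4315],[-0.9999,-0.0134,0.0008,0.08],[0.0006,-0.1038,-0.9946,1.1719],[0,0,0,1]])
def proj(c,X):
    p=(np.atleast_2d(X)-P[c][:3,3])@P[c][:3,:3]; p=p@K[c].T; return p[:,:2]/p[:,2:]
def ray(c,uv,z):
    d=P[c][:3,:3]@np.linalg.inv(K[c])@[*uv,1]; o=P[c][:3,3]; return o+d*(z-o[2])/d[2]
E
python3 - <<'E'
from h import *
T=lambda x,y:(x/3.6+205,y/3.6+155); S=lambda x,y:((x-400)/3.2+240,y/3.2+135)
# box local rim corners: (front?,y)
loc=np.array([[.065,-.085,.07],[-.065,-.085,.07],[-.065,.085,.07],[.065,.085,.07]])
# back = left(+y world); box +x ~ world +y => box +y ~ world -x
top=np.array([T(190,303),T(356,264),T(305,45),T(136,80)])   # low-x back, low-x front, high-x front, high-x back
# box +y ~ -x so low-x is +.085
L=np.array([[.065,.085,.07],[-.065,.085,.07],[-.065,-.085,.07],[.065,-.085,.07]])
side=np.array([S(585,202),S(446,245),S(556,360),S(703,300)])
tt=np.array([T(80,258),T(45,103)]); ts=np.array([S(665,22),S(747,75)])
def R(a): return np.array([[np.cos(a),-np.sin(a),0],[np.sin(a),np.cos(a),0],[0,0,1]])
def tab(q,s): # outer edge mid-thickness
    h=np.array([.069,0,.073]); r=.164
    return np.array([[h[0]-r*np.cos(q)+0*s, y, h[2]+r*np.sin(q)] for y in(.05,-.05)])
def res(p,full=False):
    W=lambda l:l@R(p[2]).T+[p[0],p[1],0]
    r=[proj('top',W(L))-top,proj('side',W(L))-side,proj('top',W(tab(p[3],0)))-tt,proj('side',W(tab(p[3],0)))-ts]
    return np.vstack(r).ravel()
s=least_squares(res,[.45,.1,1.57,1.8],loss='soft_l1')
print(s.x,s.x[2]*57.3-90); print(res(s.x).reshape(-1,2).round(1))
x=s.x; W=lambda l:np.array(l)@R(x[2]).T+[x[0],x[1],0]
print('hinge',W([.069,0,.073]),'edge now',W([.069-.164*np.cos(x[3]),0,.073+.164*np.sin(x[3])]),'shut',W([-.095,0,.071]))
for n,uv,z in(('beaker',(168,242),.04),('dropper',(180,175),.078),('timer',(384,260),.019)): print(n,ray('top',uv,z))
print('rack', [ray('top',uv,.06) for uv in((247,299),(292,293),(295,317),(250,324))])
E
```

```text
[0.57680865 0.09709228 1.80941058 1.86304281] 13.679226004592152
[[-1.7  0.2]
 [ 0.8 -0.1]
 [ 0.2 -1.5]
 [-0.7 -0.5]
 [-1.  -2.6]
 [-1.1 -0.9]
 [-0.5  0.2]
 [ 0.6  0. ]
 [-0.8 -0.6]
 [-0.4 -0.6]
 [-0.5 -1.2]
 [-0.4 -1.5]]
hinge [0.56050006 0.16413727 0.073     ] edge now [0.54933244 0.21004762 0.23004625] shut [0.5992625  0.00478397 0.071     ]
beaker [0.47002613 0.37732344 0.04      ]
dropper [0.64490355 0.34297165 0.078     ]
timer [ 0.42986286 -0.20506909  0.019     ]
rack [array([0.32466133, 0.16137746, 0.06      ]), array([0.34155204, 0.04492149, 0.06      ]), array([0.28058277, 0.03655336, 0.06      ]), array([0.26135974, 0.1522982 , 0.06      ])]
```

Fit is good (about 1 px). The box is at (0.577, 0.097), and tool y already points along the box's forward direction within 1°. Tool x is roughly box −y. I'll use the finger backs with tool y as the push direction. First I compute the approach in tool axes.

```bash
cat >>h.py <<'E'
from scipy.spatial.transform import Rotation as Ro
H=np.array([.5605,.1641,.073]); b=1.80941; F=-np.array([np.cos(b),np.sin(b),0]); S=np.array([-F[1],F[0],0])
def st(s=None):
    s=s or robot.read_state(); d=s['tool_pos']-H; tip=s['tool_pos'][2]-.084
    print(f"t {s['t']:.2f} s {d@S*1e3:.1f} f {d@F*1e3:.1f} tipz {tip*1e3:.1f} open {s['opening']*1e3:.1f} force f {s['force']@F:.2f} s {s['force']@S:.2f} z {s['force'][2]:.2f}"); return s
def to(s,f,tipz):
    r=robot.read_state(); g=H+s*S+f*F; g[2]=tipz+.084
    print('shift',(Ro.from_rotvec(r['orientation']).as_matrix().T@(g-r['tool_pos'])*1e3).round(1))
E
python3 - <<'E'
from h import *
st();to(0,-.09,.285); s=robot.read_state(); M=Ro.from_rotvec(s['orientation']).as_matrix(); print(np.degrees(np.arcsin(np.cross(M[:,1],F)[2])))
E
```

```text
t 0.10 s -574.8 f 626.5 tipz 217.8 open 93.2 force f -0.81 s -0.44 z -1.24
shift [ 585.  -708.4  -65.9]
-0.8146452832747451
```

```bash
python3 -m jog '0.15 0.028 -0.015 -0.022 0.8; 0.15 0.03 -0.02 -0.022 0; 0.15 0.03 -0.02 -0.022 0; 0.15 0.03 -0.025 0 0; 0.15 0.03 -0.025 0 0; 0.15 0.03 -0.025 0 0; 0.15 0.03 -0.025 0 0; 0.15 0.03 -0.025 0 0; 0.15 0.03 -0.025 0 0; 0.15 0.03 -0.025 0 0' 3; python3 -m jog '0.15 0.03 -0.027 0 0; 0.15 0.03 -0.027 0 0; 0.15 0.03 -0.027 0 0; 0.15 0.03 -0.027 0 0; 0.15 0.03 -0.027 0 0; 0.15 0.03 -0.027 0 0; 0.15 0.03 -0.027 0 0; 0.15 0.03 -0.027 0 0; 0.15 0.03 -0.027 0 0; 0.15 0 0 0 0'; python3 -c "
from h import *
st();to(0,-.09,.285)"
```

```text
t: 0.93
tool_pos: [0.3849, -0.2855, 0.3679]
orientation: [-3.119, -0.374, 0.0]
force: [0.8, -1.4, -0.1]
opening: 0.0312
gripper_force: 0.0
t: 1.77
tool_pos: [0.591, 0.0185, 0.3662]
orientation: [-3.115, -0.382, 0.002]
force: [1.2, -0.3, -0.1]
opening: 0.0139
gripper_force: 0.0
t 1.77 s -4.8 f 148.7 tipz 282.2 open 13.9 force f 0.53 s 1.07 z -0.11
shift [   6.  -238.7   -2.1]
```

```bash
python3 -m jog '0.15 0.006 -0.034 0 0; 0.15 0 -0.034 0 0; 0.15 0 -0.034 0 0; 0.15 0 -0.034 0 0; 0.15 0 -0.034 0 0; 0.15 0 -0.034 0 0; 0.15 0 -0.034 0 0; 0.15 0 0 0.02 0; 0.15 0 0 0.02 0; 0.15 0 0 0 0'; python3 - <<'E'
from h import *
import cv2
st();to(0,-.09,.212)
c=robot.read_camera("side")['color'][60:260,190:400,::-1]; d=robot.read_camera("top")['color'][120:280,130:330,::-1]
o=np.zeros((600,800,3),np.uint8); c=cv2.resize(c,None,fx=2,fy=2); d=cv2.resize(d,None,fx=1.85,fy=1.85); o[:400,:420]=c; o[:d.shape[0],425:425+d.shape[1]]=d; cv2.imwrite('pics/p1.png',o[:400])
E
```

```text
t: 2.6
tool_pos: [0.5367, 0.2453, 0.3231]
orientation: [3.117, 0.376, -0.011]
force: [-1.2, -0.6, -1.7]
opening: 0.0138
gripper_force: 0.0
t 2.60 s -3.9 f -84.5 tipz 239.1 open 13.8 force f 0.28 s -1.26 z -1.68
shift [ 4.1 -5.5 27.1]
```

View pics/p1.png

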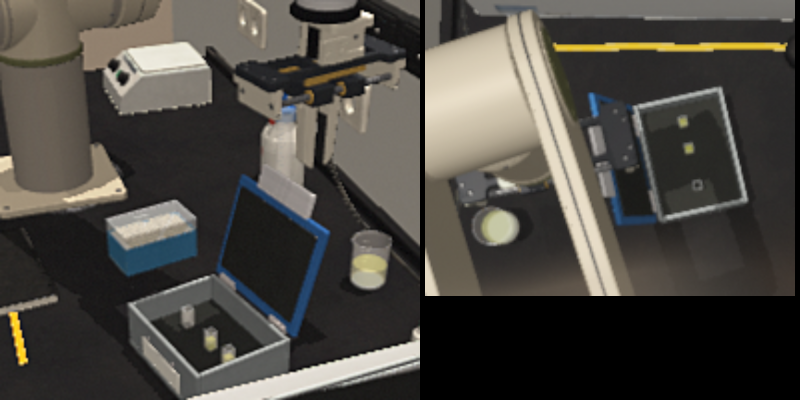

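Fingers are behind the tab and above it, tips clear (at about (318,165) in the left panel). Now I go down and start pushing gently.

```bash
python3 -m jog '0.15 0.004 -0.003 0.009 0; 0.15 0 -0.003 0.009 0; 0.15 0 0 0.009 0; 0.15 0 0 0 0; 0.15 0 0.005 0 0; 0.15 0 0.005 0 0; 0.15 0 0.005 0 0; 0.15 0 0.005 0 0; 0.15 0 0.005 0 0; 0.15 0 0 0 0'; python3 - <<'E'
from h import *
import cv2
st()
c=robot.read_camera("side")['color'][60:260,190:400,::-1]; cv2.imwrite('pics/p2.png',cv2.resize(c,None,fx=2.5,fy=2.5))
E
```

```text
t: 3.53
tool_pos: [0.5475, 0.2267, 0.3017]
orientation: [3.119, 0.373, 0.002]
force: [-0.8, -0.2, 0.1]
opening: 0.0144
gripper_force: 0.1
t 3.53 s 2.2 f -63.9 tipz 217.7 open 14.4 force f 0.01 s -0.85 z 0.11
```

View pics/p2.png

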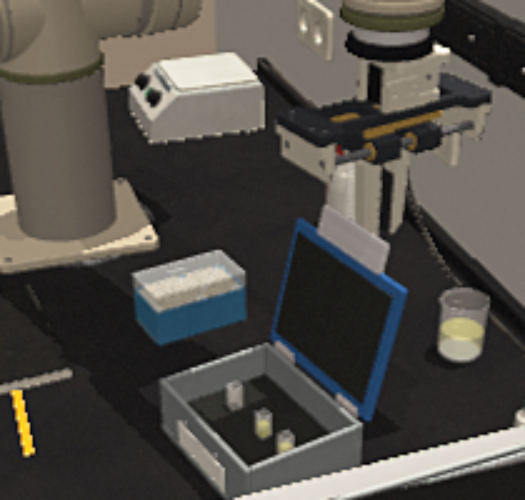

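The fingers are now touching the back of the tab (at about (370,215)), and the cover is near upright. I'll push on past 1.45.

```bash
python3 -m jog '0.15 0 0.006 0 0; 0.15 0 0.006 0 0; 0.15 0 0.006 0 0; 0.15 0 0.006 0 0; 0.15 0 0.006 0 0; 0.15 0 0.006 0 0; 0.15 0 0.006 0 0; 0.15 0 0.006 0 0; 0.15 0 0.006 0 0; 0.15 0 0.006 0 0'; python3 - <<'E'
from h import *
import cv2
st()
c=robot.read_camera("side")['color'][60:260,190:400,::-1]; cv2.imwrite('pics/p3.png',cv2.resize(c,None,fx=2.5,fy=2.5))
E
```

```text
t: 4.42
tool_pos: [0.5612, 0.1688, 0.3008]
orientation: [3.119, 0.374, -0.001]
force: [-0.7, 1.0, -0.3]
opening: 0.0138
gripper_force: 0.5
t 4.42 s 1.8 f -4.4 tipz 216.8 open 13.8 force f -1.14 s -0.45 z -0.33
```

View pics/p3.png

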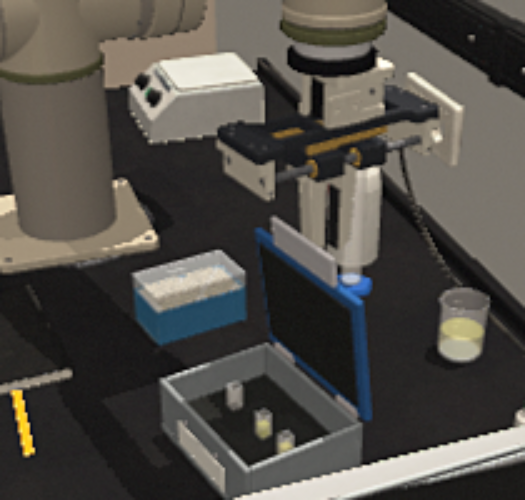

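Tab's top edge, at about (270,217)–(337,252), now leans forward of the hinge. Now I hop over to the front.

```bash
python3 -m jog '0.15 0 0.002 -0.025 0; 0.15 0 0.005 -0.025 0; 0.15 0 0.03 0 0; 0.15 0 0.034 0 0; 0.15 0 0.034 0 0; 0.15 0 0.03 0.012 0; 0.15 0 0 0.027 0; 0.15 0 0 0.027 0; 0.15 0 0 0.02 0; 0.15 0 0 0 0'; python3 - <<'E'
from h import *
import cv2
st()
c=robot.read_camera("side")['color'][60:260,190:400,::-1]; cv2.imwrite('pics/p4.png',cv2.resize(c,None,fx=2.5,fy=2.5))
E
```

```text
t: 5.3
tool_pos: [0.5907, 0.0377, 0.2594]
orientation: [-3.118, -0.373, 0.013]
force: [-1.1, 0.4, -0.1]
opening: 0.0139
gripper_force: 0.0
t 5.30 s -0.5 f 129.9 tipz 175.4 open 13.9 force f -0.61 s -1.00 z -0.10
```

View pics/p4.png

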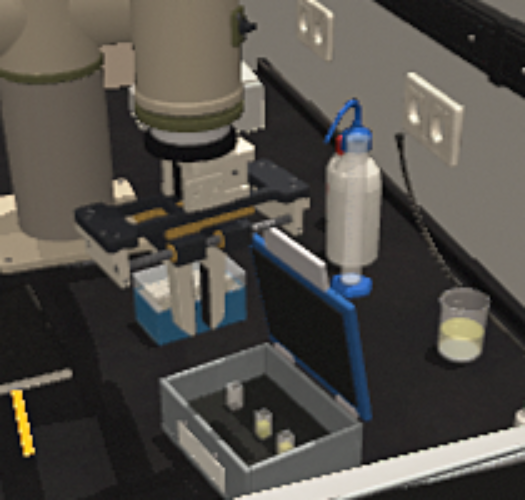

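The fingers are in front of the cover, which still stands steep and is falling slowly. I wait for the catch.

```bash
for i in 1 2 3; do python3 -m jog '0.15 0 0 0 0; 0.15 0 0 0 0; 0.15 0 0 0 0; 0.15 0 0 0 0; 0.15 0 0 0 0; 0.15 0 0 0 0; 0.15 0 0 0 0; 0.15 0 0 0 0' >/dev/null; python3 -c "
from h import *
st()"; done; python3 - <<'E'
from h import *
import cv2
c=robot.read_camera("side")['color'][60:260,190:400,::-1]; cv2.imwrite('pics/p5.png',cv2.resize(c,None,fx=2.5,fy=2.5))
E
```

```text
t 6.02 s 2.0 f 129.9 tipz 181.3 open 13.6 force f -0.09 s 0.25 z -0.18
t 6.68 s 2.0 f 130.0 tipz 181.1 open 13.7 force f 0.03 s 0.08 z 0.30
t 7.35 s 2.0 f 129.9 tipz 181.2 open 13.9 force f 0.19 s 0.38 z 0.17
```

View pics/p5.png

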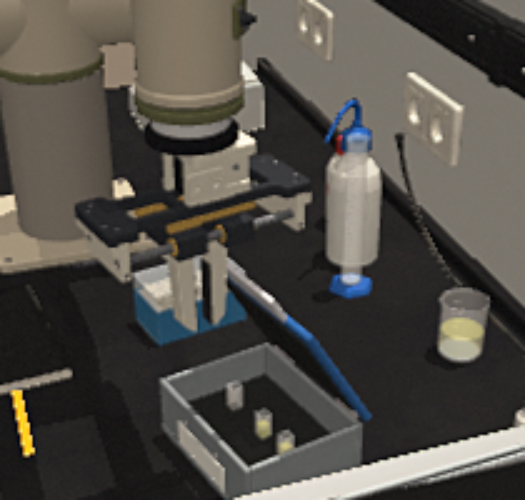

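The cover has come down to the finger backs (at about (245,285)). I wait a little longer and check the force.

```bash
for i in 1 2; do python3 -m jog '0.15 0 0 0 0; 0.15 0 0 0 0; 0.15 0 0 0 0; 0.15 0 0 0 0; 0.15 0 0 0 0' >/dev/null; python3 -c "
from h import *
st()"; done; python3 - <<'E'
from h import *
import cv2
c=robot.read_camera("side")['color'][60:260,190:400,::-1]; cv2.imwrite('pics/p6.png',cv2.resize(c,None,fx=2.5,fy=2.5))
E
```

```text
t 7.82 s 2.0 f 129.9 tipz 181.1 open 14.0 force f 0.36 s -0.05 z 1.10
t 8.23 s 2.0 f 130.0 tipz 181.1 open 13.9 force f 0.75 s 0.52 z -0.09
```

View pics/p6.png

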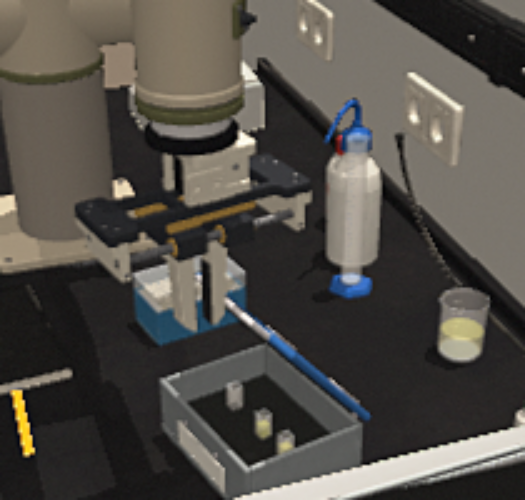

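```bash
python3 - <<'E'
from h import *
import cv2
Q=lambda s,r,th,n=0:((proj('side',H+s*S+(r*np.cos(th)-n*np.sin(th))*F+[0,0,r*np.sin(th)+n*np.cos(th)])[0]-[190,60])*2.5).round(0)
for th in(.9,.8,.7,.6,.5,.4): print(th,'tab',Q(-.05,.164,th),Q(.05,.164,th),'plate',Q(-.086,.136,th),Q(.086,.136,th))
for f in(.1055,.12,.1545):print('tip',f,((proj('side',H+[0,0,.108]+f*F)[0]-[190,60])*2.5).round(0))
a=cv2.imread('pics/p6.png');h=cv2.cvtColor(a,cv2.COLOR_BGR2HSV)
for y in range(290,420,10):
    m=np.where((h[y,:,0]>98)&(h[y,:,0]<122)&(h[y,:,1]>110)&(np.arange(525)>225)&(np.arange(525)<380))[0]; print(y,m.min() if len(m) else'',m.max() if len(m) else '',end=' | ')
a1=cv2.imread('pics/p5.png');print(np.abs(a1.astype(int)-a)[240:420,215:380].max(2).mean())
robot_c=robot.read_camera('side')['color'][60:260,190:400,::-1];b=cv2.resize(robot_c,None,fx=2.5,fy=2.5);print(np.abs(b.astype(int)-a)[240:420,215:380].max(2).mean());st()
E
```

```text
0.9 tab [198. 268.] [254. 316.] plate [196. 268.] [294. 351.]
0.8 tab [186. 282.] [242. 331.] plate [187. 279.] [284. 364.]
0.7 tab [176. 297.] [231. 347.] plate [179. 291.] [275. 377.]
0.6 tab [168. 312.] [222. 363.] plate [172. 302.] [267. 390.]
0.5 tab [161. 327.] [214. 379.] plate [167. 315.] [260. 403.]
0.4 tab [155. 342.] [207. 395.] plate [162. 327.] [254. 417.]
tip 0.1055 [222. 312.]
tip 0.12 [208. 317.]
tip 0.1545 [174. 328.]
290 240 370 | 300 233 245 | 310 245 247 | 320 226 260 | 330 268 269 | 340 269 281 | 350 278 294 | 360 289 307 | 370 301 319 | 380 314 327 | 390 326 338 | 400 338 351 | 410 350 366 | 16.042087542087543
1.3532323232323233
t 8.33 s 2.0 f 130.0 tipz 181.1 open 13.7 force f 0.03 s 0.62 z -1.43
```

```bash
python3 -m jog '0.15 0 0 0 0; 0.15 0 0 0 0; 0.15 0 0 0 0; 0.15 0 0 0 0; 0.15 0 0 0 0; 0.15 0 0 0 0' >/dev/null; cat >>h.py <<'E'
import cv2
def grab(): return cv2.resize(robot.read_camera('side')['color'][60:260,190:400,::-1],None,fx=2.5,fy=2.5)
def avg(n=8):
    f=[]
    for i in range(n): robot.read_camera('side'); f.append(robot.read_state()['force'])
    f=np.mean(f,0); print('mean force f',round(f@F,2),'s',round(f@S,2),'z',round(f[2],2))
E
python3 - <<'E'
from h import *
a=cv2.imread('pics/p6.png').astype(int); b=grab()
d=np.abs(a-b).max(2); print(d[240:420,215:380].mean(),d[100:200,400:500].mean(),(d>40).sum()); avg(12); st()
E
```

```text
1.4945117845117846 0.9966 10
mean force f 0.72 s -0.09 z -0.16
t 9.48 s 2.0 f 129.9 tipz 181.2 open 13.9 force f 0.69 s 0.47 z -0.95
```

Held statically at about 0.87 rad with 0.7 N. Next I work out the lowering increments.

```bash
python3 - <<'E'
import numpy as np
t=np.r_[np.arange(.87,.1,-.1),.1,.07,.03,0]
for a,b in zip(t,t[1:]): print(f"{a:.2f}->{b:.2f} df {164*(np.cos(b)-np.cos(a)):.1f} dz {164*(np.sin(a)-np.sin(b)):.1f}")
E
```

```text
0.87->0.77 df 12.0 dz 11.2
0.77->0.67 df 10.8 dz 12.3
0.67->0.57 df 9.5 dz 13.3
0.57->0.47 df 8.1 dz 14.2
0.47->0.37 df 6.7 dz 15.0
0.37->0.27 df 5.2 dz 15.6
0.27->0.17 df 3.6 dz 16.0
0.17->0.10 df 1.5 dz 11.4
0.10->0.07 df 0.4 dz 4.9
0.07->0.03 df 0.3 dz 6.6
0.03->0.00 df 0.1 dz 4.9
```

```bash
python3 -m jog '0.15 0 0.0024 0.0024 0; 0.15 0 0.0024 0.0024 0; 0.15 0 0.0024 0.0024 0; 0.15 0 0.0024 0.0024 0; 0.15 0 0.0024 0.0024 0; 0.15 0 0.0022 0.0026 0; 0.15 0 0.0022 0.0026 0; 0.15 0 0.0022 0.0026 0; 0.15 0 0.0022 0.0026 0; 0.15 0 0.0022 0.0026 0'; python3 -c "
from h import *
avg(10);st()"; python3 -m jog '0.15 0 0.0019 0.0027 0; 0.15 0 0.0019 0.0027 0; 0.15 0 0.0019 0.0027 0; 0.15 0 0.0019 0.0027 0; 0.15 0 0.0019 0.0027 0; 0.15 0 0.0016 0.0029 0; 0.15 0 0.0016 0.0029 0; 0.15 0 0.0016 0.0029 0; 0.15 0 0.0016 0.0029 0; 0.15 0 0.0016 0.0029 0'; python3 -c "
from h import *
avg(10);st()"
```

```text
t: 10.32
tool_pos: [0.5987, 0.0157, 0.2399]
orientation: [3.119, 0.374, 0.0]
force: [2.0, -2.1, 0.4]
opening: 0.014
gripper_force: 0.9
mean force f 2.76 s 1.0 z 0.82
t 10.82 s 2.0 f 152.9 tipz 156.2 open 13.8 force f 2.62 s 0.88 z 0.20
t: 11.65
tool_pos: [0.6026, -0.001, 0.2117]
orientation: [-3.119, -0.374, 0.001]
force: [0.5, -1.3, -0.6]
opening: 0.0136
gripper_force: 0.4
mean force f 1.32 s 0.26 z -0.68
t 12.15 s 2.0 f 170.3 tipz 128.2 open 13.9 force f 0.36 s -0.29 z -1.10
```

```bash
python3 -m jog '0.15 0 0.0013 0.003 0; 0.15 0 0.0013 0.003 0; 0.15 0 0.0013 0.003 0; 0.15 0 0.0013 0.003 0; 0.15 0 0.0013 0.003 0'; python3 -c "
from h import *
avg(8);st()"; python3 -m jog '0.15 0 0.001 0.0031 0; 0.15 0 0.001 0.0031 0; 0.15 0 0.001 0.0031 0; 0.15 0 0.001 0.0031 0; 0.15 0 0.001 0.0031 0'; python3 - <<'E'
from h import *
avg(8);st();cv2.imwrite('pics/p7.png',grab())
E
```

```text
t: 12.57
tool_pos: [0.6042, -0.0075, 0.1967]
orientation: [-3.119, -0.374, 0.0]
force: [-0.3, -0.1, -0.2]
opening: 0.0136
gripper_force: 0.3
mean force f 1.45 s -0.21 z -1.03
t 12.97 s 1.9 f 176.9 tipz 113.2 open 13.9 force f 1.39 s -0.74 z -0.69
t: 13.38
tool_pos: [0.6054, -0.0122, 0.1811]
orientation: [-3.119, -0.374, 0.0]
force: [0.7, -0.0, -0.3]
opening: 0.0139
gripper_force: 0.3
mean force f 1.39 s 0.09 z -0.71
t 13.78 s 2.0 f 182.0 tipz 97.7 open 13.8 force f 1.66 s -0.62 z -1.09
```

View pics/p7.png

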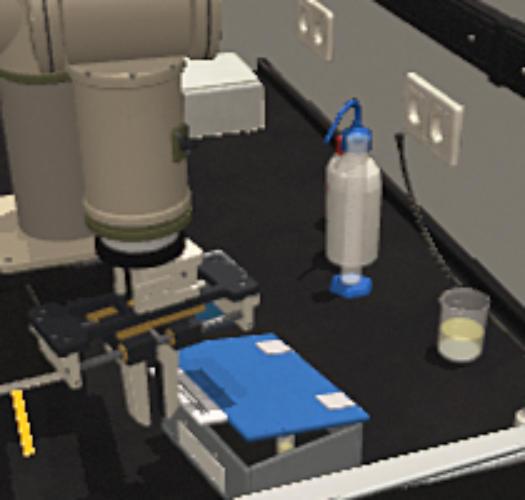

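Cover held on the finger back at about 0.28 rad, tab at about (200,400). Continuing slowly, with a little extra press.

```bash
python3 -m jog '0.15 0 0.0003 0.0016 0; 0.15 0 0.0003 0.0016 0; 0.15 0 0.0003 0.0016 0; 0.15 0 0.0003 0.0016 0; 0.15 0 0.0003 0.0016 0'; python3 -c "
from h import *
avg(6);st()"; python3 -m jog '0.15 0 0.0003 0.0016 0; 0.15 0 0.0003 0.0016 0; 0.15 0 0.0003 0.0016 0; 0.15 0 0.0002 0.0016 0; 0.15 0 0.0002 0.0016 0'; python3 -c "
from h import *
avg(6);st()"
```

```text
t: 14.25
tool_pos: [0.6059, -0.0138, 0.1735]
orientation: [3.119, 0.374, 0.001]
force: [0.6, -1.5, -0.5]
opening: 0.014
gripper_force: 1.1
mean force f 2.54 s 1.31 z -1.24
t 14.55 s 2.1 f 183.5 tipz 89.8 open 13.9 force f 2.47 s 1.02 z -1.05
t: 14.97
tool_pos: [0.6062, -0.0149, 0.1655]
orientation: [-3.119, -0.374, -0.0]
force: [2.2, -1.7, -0.4]
opening: 0.0134
gripper_force: 1.0
mean force f 2.32 s 0.73 z -1.13
t 15.27 s 1.9 f 184.7 tipz 81.6 open 14.3 force f 1.72 s 0.80 z -1.34
```

```bash
python3 -m jog '0.15 0 0.0002 0.0016 0; 0.15 0 0.0002 0.0016 0; 0.15 0 0.0002 0.0016 0; 0.15 0 0.0002 0.0016 0; 0.15 0 0.0001 0.0016 0'; python3 -c "
from h import *
avg(6);st()"; python3 -m jog '0.15 0 0.0001 0.0016 0; 0.15 0 0.0001 0.0016 0; 0.15 0 0.0001 0.0016 0; 0.15 0 0.0001 0.0016 0; 0.15 0 0.0001 0.0016 0'; python3 -c "
from h import *
avg(6);st()"
```

```text
t: 15.68
tool_pos: [0.6062, -0.0157, 0.1574]
orientation: [-3.119, -0.374, 0.0]
force: [1.6, -1.4, -1.1]
opening: 0.0139
gripper_force: 0.7
mean force f 1.03 s -0.19 z -0.55
t 15.98 s 2.0 f 185.5 tipz 73.7 open 14.2 force f 0.26 s 0.31 z 0.41
t: 16.4
tool_pos: [0.6063, -0.0162, 0.1494]
orientation: [-3.119, -0.374, 0.0]
force: [1.4, -0.1, 0.6]
opening: 0.0141
gripper_force: 0.0
mean force f 0.16 s 0.12 z -0.17
t 16.70 s 2.1 f 186.2 tipz 65.7 open 13.6 force f -0.15 s -0.15 z 0.17
```

Contact force is gone, so I measure the cover angle from the blue outline numerically.

```bash
python3 - <<'E'
from h import *
def mask(a,w):
    h=cv2.cvtColor(a,cv2.COLOR_BGR2HSV); m=((h[...,0]>98)&(h[...,0]<122)&(h[...,1]>130)).astype(np.uint8)
    m[:, :int(w[0])]=0; m[:int(w[1])]=0; m[:,380:]=0; return m
def plate(th):
    return np.array([(proj('side',H+s*S+(r*np.cos(th)-.008*np.sin(th))*F+[0,0,r*np.sin(th)+.008*np.cos(th)-.002])[0]-[190,60])*2.5 for s,r in((-.086,.0),(-.086,.136),(.086,.136),(.086,.0))])
for nm,a in(('p7',cv2.imread('pics/p7.png')),('now',grab())):
    m=mask(a,(150,320))
    for th in np.arange(0,.4,.04):
        o=np.zeros_like(m); cv2.fillPoly(o,[plate(th).astype(np.int32)],1); print(nm,round(th,2),round((o&m).sum()/(o|m).sum(),3),plate(th)[2].round(0))
st()
E
```

```text
p7 0.0 0.681 [244. 463.]
p7 0.04 0.713 [244. 458.]
p7 0.08 0.746 [245. 453.]
p7 0.12 0.791 [246. 448.]
p7 0.16 0.813 [247. 443.]
p7 0.2 0.796 [248. 438.]
p7 0.24 0.753 [249. 432.]
p7 0.28 0.677 [251. 427.]
p7 0.32 0.611 [253. 422.]
p7 0.36 0.548 [255. 416.]
now 0.0 0.757 [244. 463.]
now 0.04 0.714 [244. 458.]
now 0.08 0.668 [245. 453.]
now 0.12 0.613 [246. 448.]
now 0.16 0.564 [247. 443.]
now 0.2 0.52 [248. 438.]
now 0.24 0.479 [249. 432.]
now 0.28 0.429 [251. 427.]
now 0.32 0.39 [253. 422.]
now 0.36 0.354 [255. 416.]
t 16.75 s 2.1 f 186.2 tipz 65.8 open 13.9 force f 0.58 s 0.10 z -0.46
```

```bash
python3 - <<'E'
from h import *
for nm,a in(('p7',cv2.imread('pics/p7.png')),('now',grab())):
    h=cv2.cvtColor(a,cv2.COLOR_BGR2HSV); m=((h[...,0]>98)&(h[...,0]<122)&(h[...,1]>130)); m[:320]=0; m[:,:180]=0; m[:,380:]=0
    print(nm,[(x,np.where(m[:,x])[0].max(initial=0)) for x in(230,240,245,250,270,300,330,350,365)])
E
python3 -m jog '0.15 0 0.0003 0.0016 0; 0.15 0 0.0003 0.0016 0; 0.15 0 0.0005 0.0016 0; 0.15 0 0.001 0 0; 0.15 0 0.001 0 0'; python3 - <<'E'
from h import *
a=grab();h=cv2.cvtColor(a,cv2.COLOR_BGR2HSV); m=((h[...,0]>98)&(h[...,0]<122)&(h[...,1]>130)); m[:320]=0; m[:,:180]=0; m[:,380:]=0
print([(x,np.where(m[:,x])[0].max(initial=0)) for x in(230,240,245,250,270,300,330,350,365)]);avg(5);st()
E
```

```text
p7 [(230, np.int64(424)), (240, np.int64(434)), (245, np.int64(439)), (250, np.int64(441)), (270, np.int64(438)), (300, np.int64(432)), (330, np.int64(426)), (350, np.int64(422)), (365, np.int64(421))]
now [(230, np.int64(453)), (240, np.int64(464)), (245, np.int64(468)), (250, np.int64(466)), (270, np.int64(458)), (300, np.int64(446)), (330, np.int64(434)), (350, np.int64(426)), (365, np.int64(421))]
t: 17.22
tool_pos: [0.607, -0.0194, 0.1445]
orientation: [-3.119, -0.374, 0.001]
force: [-0.5, 0.4, 0.2]
opening: 0.0138
gripper_force: 0.0
[(230, np.int64(453)), (240, np.int64(464)), (245, np.int64(468)), (250, np.int64(466)), (270, np.int64(458)), (300, np.int64(446)), (330, np.int64(434)), (350, np.int64(426)), (365, np.int64(421))]
mean force f 0.23 s -0.21 z 0.13
t 17.52 s 2.1 f 189.2 tipz 60.9 open 13.7 force f -0.10 s 0.04 z -0.72
```

The cover is shut: its near corner stays at row 468, where the shut pose puts it, and there is no contact force. Drawing clear.

```bash
python3 -m jog '0.15 0 0.005 0 0; 0.15 0 0.015 0 0; 0.15 0 0.02 0 0; 0.15 0 0.01 -0.02 0; 0.15 0 0 -0.03 0; 0.15 0 0 -0.03 0; 0.15 0 0 -0.03 0; 0.15 0 0 -0.03 0; 0.15 0 0 0 0; 0.15 0 0 0 0'; python3 - <<'E'
from h import *
a=grab();h=cv2.cvtColor(a,cv2.COLOR_BGR2HSV); m=((h[...,0]>98)&(h[...,0]<122)&(h[...,1]>130)); m[:320]=0; m[:,:180]=0; m[:,380:]=0
print([(x,int(np.where(m[:,x])[0].max(initial=0))) for x in(230,245,270,300,365)]);avg(4);st()
print(robot.close_job())
E
```

```text
t: 18.35
tool_pos: [0.6204, -0.0694, 0.2881]
orientation: [3.117, 0.373, 0.008]
force: [-0.3, -0.4, 0.1]
opening: 0.0137
gripper_force: 0.0
[(230, 453), (245, 468), (270, 458), (300, 446), (365, 421)]
mean force f -0.05 s 0.15 z -0.69
t 18.60 s 1.3 f 239.3 tipz 198.8 open 13.8 force f 0.15 s -0.03 z 0.26
the job is handed in; nothing more can be done
None
```

I tipped the cover forward, caught it on the finger backs at about 0.87 rad and lowered it shut. The arm then drew clear and I handed the job in at about 18.6 s; no verdict came back. The final image shows the cover shut, but I couldn't measure its closing speed and didn't re-measure the box, beaker, dropper bottle or timer at the end.

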